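# Turn the leaf of the disc sample book

### The arm

A 7-joint arm with a two-finger parallel gripper is mounted at the origin on the work surface. World frame = base frame: x ahead of the robot, y to its left, z up, the work surface at z = 0. Lengths are in m, angles in rad, forces in N, time in s.
With the tool pointing down it reaches from about 0.4 to 0.85 m from the base axis. Payload 10.4 kg.
Tool frame: the origin (TCP) lies at the very end of the fingers, on their centre line; the grasp point (between the pads) lies 19 mm behind it; z points along the fingers, y is the line along which they close (so a half turn about z gives the same grasp; the last joint's range is limited). The gripper opens to 87 mm and grips with 3 to 60 N. Pads are 19 mm wide; open, the fingers measure 117 mm over their backs; the gripper's body (75 mm by 190 mm) begins 51 mm behind the grasp point.
Start: joints at [1.156, 0.332, -0.065, 1.46, 0.022, 1.35, -0.088], TCP at [0.239, -0.578, 0.223] pointing down, gripper open.
Joint ranges: [-2.6, 2.6], [-0.5, 2.12], [-1.47, 1.34], [0.16, 2.42], [-1.27, 4.41], [0.06, 2.06], [-2.6, 2.6]. Speed limits (rad/s): [2.22, 2.22, 2.79, 2.79, 3.14, 3.14, 3.14].

### API

Orientations are given as a unit quaternion [x, y, z, w].
In Python, from bench import * gives the robot as it stands.
- The arm moves only by the tool step_arm, never from a script. Its arguments are lists of equal length, an entry for each row: "delta_pos": the shift along the world's x, y, z in units of 25 mm (1.0 is 25 mm), a list of three; "turn": the turn about the world's z in units of 0.12 rad (1.0 is 0.12 rad). In form: {"delta_pos": [[tx, ty, tz], ...], "turn": [turn, ...]}. A call has 1 to 12 rows; each row shifts and turns the commanded pose from where the row before left it; what a row does not reach is not made up. A row lasts 1/10 s, in which the tool goes at most 50 mm and 8.59 degrees, less where a joint would pass 70% of its speed; a pose out of reach is approached as far as the arm can. A call with a number of a shift or a turn outside -1 to 1 is refused whole. A call with a gripper value outside its range is refused whole. "grip" is the closure, from 0 (fully open) to 1 (shut), set as the call begins (left out, the last holds). The fingers move at their own pace and stop on an object; "newtons" is the grip in N (left out, the last holds). Time passes only in rows, so rows that do not move let the fingers close. It gives the time, the measured TCP pose, the force, the opening and the grip force at its end, in the units of the state.
- read_state(): the state, without advancing time (a new reading comes with each control period).
- camera(name): name is "scene" or "top"; returns a dict with "image" (384x512x3 uint8, red, green, blue), "z_map" (384x512 float32, m along the optical axis (not along the pixel's ray), 0 where there is no reading), "mtx" (3x3 intrinsics, pixels), "view" (4x4, takes a point from world to camera coordinates). Camera axes: x right, y up, looking along -z (the intrinsics and any distortion apply to the point x, -y, -z); pixel columns grow to the right and rows downward; lengths in m; the calibration is good to about 2 mm. A picture is of the moment at which its call begins.
- close_job(): hands the job in; it is judged then, once.
The state is a dict: "time": time; "joint_positions": joint angles; "joint_vel": joint speeds; "joint_torque": joint torques, N m; "ee_pos": TCP position; "eef_rot": TCP orientation; "ft_force": force on the tool from outside, world axes, zero at the start; "torque": the same for the moment, N m; "width": finger opening in m; "grip_force": force on a finger pad.
Only numpy, scipy, OpenCV 4.12 (cv2) and the standard library are available. Lean on these libraries where they do the work, as an engineer would, in place of code of your own. Each camera call takes 0.05 s, during which the arm holds its last target. There are 200 camera calls.

### The job

The ring-bound book of metal disc samples lies open on the jeweller's bench, its top leaf left partly raised on the right-hand side. Push that leaf up and over the rings with the fingertips until it lies flat on the left-hand pile, then draw the hand clear. Only push: do not pinch the leaf, fling it over or let it slap down; the next leaf stays down on the right, the book stays where it lies, and nothing else on the bench is disturbed.

Things in the scene. Friction and masses are not known exactly. Their poses are not given: they have to be found in the camera images.
- book: Open ring binder, loose on the bench, 1.6 kg, 190 mm along the spine (x axis, roughly away from the robot), 336 mm across. Origin: on the bench under the middle of the spine; y to the left-hand pile, z up. Left-hand pile: top 26.5 mm above the bench, reaching 148 mm from the spine's middle (tabs 164 mm)
- ring_axis (a point): Middle of the line round which the leaves turn, 30 mm above the book's origin, same axes as the book. Two steel rings (radius 26 mm, wire 4 mm) stand round this line, 55 mm either side of this point; their tops are 58 mm above the bench
- leaf (a joint): Angle (rad) of the top leaf, the one to turn: 0 flat on the right-hand pile, pi/2 upright, pi flat on the left-hand pile. It starts between 0.3 and 0.75. It turns stiffly (friction about 0.18 N m, so 1 to 3 N at its edge) and stays at any angle it is left at; mass about 0.13 kg
- leaf_tab (a point): Middle of the outer end of the top leaf's tab, mid-thickness, 164 mm from the ring axis. The leaf: rigid board 3 mm thick, 180 mm along the spine, 18 to 148 mm from the ring axis; the tab, mid-edge, is 30 mm wide and sticks out 16 mm. Axes: -y outward along the leaf, z out of the face with the discs (up when flat on the right); other face plain
- next_leaf (a joint): Angle of the leaf below, equal in make and scale but with its tab 33 mm further along the spine; lies flat at 0 on the right-hand pile (top 27 mm above the bench), friction like the top leaf, to be left down
- next_leaf_edge (a point): Middle of the outer edge of the next leaf, 148 mm from the ring axis
- flux_bottle: White squeeze bottle with a tapering spout, 58 mm across, 136 mm tall, loose; beyond the book. Origin: centre of its foot
- pin_jar: Small glass jar of earring pins, 48 mm across, 42 mm tall, loose; left of the book. Origin: centre of its foot
- balm_tin: Black tin of balm, 52 mm across, 14 mm tall, loose; beyond the book. Origin: centre of its foot
- dish: Three-cornered olive ceramic dish, about 75 mm across, 19 mm tall, loose; right of the book. Origin: centre of its foot
- tweezers: Steel cross-lock tweezers, 165 mm long, 6 mm thick, lying loose right of the book. Origin: middle of their length, x along them
- cutters: Wire cutters with red handles, 145 mm long, 12 mm thick, lying loose left of the book. Origin: at the pivot, x towards the jaws
- scriber: Scriber with a teal handle, 125 mm long, 8 mm thick, lying loose between the robot and the book. Origin: near the middle, x towards the point

How it is judged:
At the end, for the whole second after the job is handed in: The top leaf rests flat on the left-hand pile (within 0.07 rad, about 10 mm at its edge), the next leaf still lies flat on the right (within 0.05 rad), the book lies flat within 30 mm of where it was, and every other loose thing is within 20 mm of where it was (value of joint leaf above 3.07 rad and velocity of joint leaf below 0.05 rad/s and value of joint next_leaf below 0.05 rad and distance of book from where it was at the start of the episode below 0.03 m and angle between book's own z axis and vertical below 0.05 rad and distance of each of flux_bottle, pin_jar, balm_tin, dish, tweezers, cutters, scriber from where it was at the start of the episode below 0.02 m); the robot touches nothing.
It fails at once if the leaf was pinched: its two faces were pressed at once ((contact force between the fingers and leaf_c0 above 1.5 N or contact force between the fingers and leaf_c1 above 1.5 N) and (contact force between the fingers and leaf_c2 above 1.5 N or contact force between the fingers and leaf_c3 above 1.5 N)).
It fails at once if the leaf was flung or slapped down (faster than 4 rad/s) (velocity of joint leaf above 4 rad/s).
It fails at once if the next leaf was raised more than 0.2 rad (value of joint next_leaf above 0.2 rad).
It fails at once if the book was lifted, tipped up or dragged more than 30 mm (distance of book from where it was at the start of the episode above 0.03 m or angle between book's own z axis and vertical above 0.1 rad).
It fails at once if something else on the bench was moved more than 20 mm or knocked over (distance of any of flux_bottle, pin_jar, balm_tin, dish, tweezers, cutters, scriber from where it was at the start of the episode above 0.02 m or angle between any of flux_bottle, pin_jar's own z axis and vertical above 0.5 rad).
It also fails if it takes over 38 s, if anything falls off the work surface, if the arm or the gripper's body presses on something with over 40 N, if the wrist force passes 120 N, or if a joint passes its speed limit or range.

## Working session

There is one attempt and no reset: what is moved stays moved. The work goes in short steps, Python scripts to look and compute and a tool call to move; the robot and the scene stay as the last step left them, time stands still between calls to the robot, and variables do not carry over. Pictures are saved under pics/ and viewed, at most 10 in all, crops included, and the job is handed in when it is done.

Besides the shell and the picture viewer there is one more tool, called after "Emit:" as name(argument=value, ...) on one line, values as JSON. step_arm: Moves the arm, as the interface text tells. Shifts and turns lie within -1 to 1; 1 stands for 25 mm of shift or 0.12 rad of turn. Its arguments: {"type":"object","properties":{"delta_pos":{"type":"array"},"turn":{"type":"array"},"grip":{"type":"number"},"newtons":{"type":"number"}},"required":["delta_pos","turn"]}

```bash
mkdir -p pics
cat > h.py <<'E'
from bench import *
import numpy as np, cv2
def pts(c):
    z=c["z_map"]; K=c["mtx"]; v,u=np.mgrid[:z.shape[0],:z.shape[1]]
    P=np.stack([(u-K[0,2])/K[0,0]*z, -(v-K[1,2])/K[1,1]*z, -z, np.ones_like(z)],-1)
    return (P@np.linalg.inv(c["view"]).T)[...,:3]
def save(c,n): cv2.imwrite("pics/"+n+".png",c["image"][...,::-1])
E
python3 - <<'E'
from h import *
a=camera("scene");b=camera("top")
cv2.imwrite("pics/a.png",np.vstack([a["image"]])[...,::-1]);save(b,"b")
np.savez("c0.npz",pa=pts(a),pb=pts(b),ia=a["image"],ib=b["image"])
s=read_state();print(s["time"],s["ee_pos"],s["eef_rot"],s["ft_force"],s["width"])
print(np.linalg.inv(a["view"])[:3].round(2),np.linalg.inv(b["view"])[:3].round(2))
E
```

```text
0.1 [ 0.23850501 -0.57734023  0.22185778] [ 9.80870844e-01  1.94658706e-01 -1.61703164e-04 -5.91944342e-04] [-0.25330418 -0.08664028 -0.23283241] 0.08731953707842002
[[ 0.65 -0.66  0.37  0.94]
 [ 0.76  0.56 -0.33 -0.36]
 [ 0.01  0.5   0.87  0.93]] [[ 0.    0.99 -0.15  0.42]
 [-1.    0.    0.01 -0.01]
 [ 0.01  0.15  0.99  1.15]]
```

View pics/a.png

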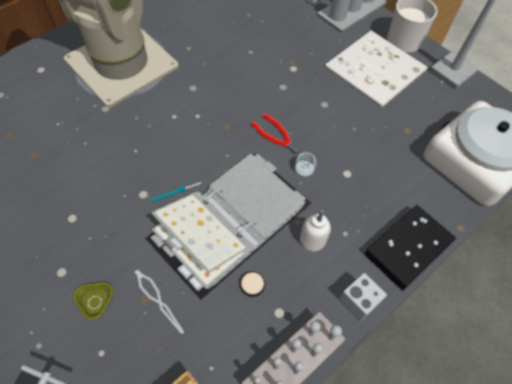

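View pics/b.png

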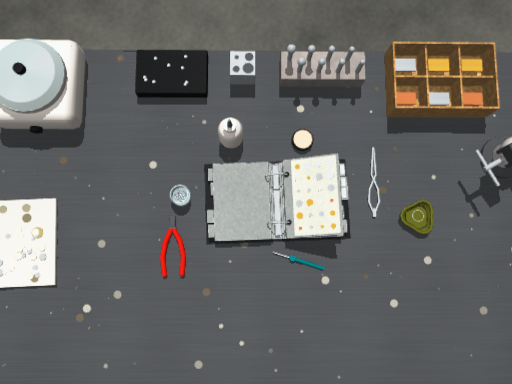

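The top view shows the book's spine near pixel (277,201), the raised cream leaf at u 290–342, the left pile at u 208–270, and the tweezers (374,183) and dish (417,216) to the right. Next I'll measure these.

Run:
```python
from h import *
d=np.load("c0.npz");P=d["pb"];im=d["ib"]
np.set_printoptions(precision=3,suppress=True)
for n,(v,u) in dict(pileL=(200,240),spine=(200,278),bench=(290,330),tweez=(183,372),dish=(216,417)).items(): print(n,P[v,u])
for v in (165,185,205,225):
    print(v,[tuple(P[v,u].round(3)) for u in range(286,352,6)])
# pile left quad
m=((P[...,2]>.018)&(P[...,2]<.034)).astype(np.uint8); m[:, :195]=0;m[:,272:]=0;m[:155]=0;m[250:]=0
r=cv2.minAreaRect(P[m>0][:,:2].astype(np.float32));print("pileL",r)
# leaf plane
R=np.zeros(m.shape,bool);R[150:245,290:350]=1
hsv=cv2.cvtColor(im,cv2.COLOR_RGB2HSV)
for nm,Q in (("top",P[R&(P[...,2]>.045)]),):
    A=np.c_[Q[:,:2],np.ones(len(Q))];c,res,_,_=np.linalg.lstsq(A,Q[:,2],rcond=None)
    print(nm,len(Q),Q.min(0),Q.max(0),c,np.arctan(np.hypot(*c[:2])),np.std(A@c-Q[:,2]))
    print(cv2.minAreaRect(Q[:,:2].astype(np.float32)))
Pa=d["pa"];s=np.zeros(Pa.shape[:2],bool);s[185:290,145:260]=1
Q=Pa[s&(Pa[...,2]>.045)];A=np.c_[Q[:,:2],np.ones(len(Q))];c,*_=np.linalg.lstsq(A,Q[:,2],rcond=None);print("scene",len(Q),Q.min(0),Q.max(0),c)
```

```text
pileL [0.57  0.004 0.023]
spine [ 0.572 -0.084  0.008]
bench [ 0.365 -0.204 -0.003]
tweez [ 0.614 -0.307  0.005]
dish [ 0.536 -0.411  0.002]
165 [(np.float64(0.649), np.float64(-0.101), np.float64(0.042)), (np.float64(0.647), np.float64(-0.114), np.float64(0.05)), (np.float64(0.647), np.float64(-0.128), np.float64(0.052)), (np.float64(0.645), np.float64(-0.14), np.float64(0.06)), (np.float64(0.644), np.float64(-0.153), np.float64(0.066)), (np.float64(0.643), np.float64(-0.166), np.float64(0.069)), (np.float64(0.642), np.float64(-0.179), np.float64(0.074)), (np.float64(0.641), np.float64(-0.191), np.float64(0.079)), (np.float64(0.64), np.float64(-0.204), np.float64(0.085)), (np.float64(0.654), np.float64(-0.229), np.float64(0.021)), (np.float64(0.658), np.float64(-0.248), np.float64(-0.001))]
185 [(np.float64(0.603), np.float64(-0.101), np.float64(0.036)), (np.float64(0.601), np.float64(-0.114), np.float64(0.046)), (np.float64(0.601), np.float64(-0.127), np.float64(0.048)), (np.float64(0.6), np.float64(-0.14), np.float64(0.057)), (np.float64(0.598), np.float64(-0.153), np.float64(0.06
[... 1401 characters left out ...]
08), np.float64(-0.177), np.float64(0.072)), (np.float64(0.508), np.float64(-0.189), np.float64(0.076)), (np.float64(0.507), np.float64(-0.2), np.float64(0.088)), (np.float64(0.507), np.float64(-0.214), np.float64(0.086)), (np.float64(0.513), np.float64(-0.241), np.float64(0.014))]
pileL ((0.5676441192626953, 0.007352940738201141), (0.18098187446594238, 0.1487136334180832), 2.423795223236084)
top 4003 [ 0.416 -0.231  0.045] [ 0.666 -0.015  1.15 ] [-0.294  0.391  0.308] 0.45505224298304364 0.07465218183323018
((0.5270295143127441, -0.14634396135807037), (0.16521456837654114, 0.3030622899532318), 68.81610870361328)
scene 3969 [ 0.483 -0.363  0.045] [ 0.942 -0.059  0.929] [ 0.676 -1.208 -0.517]
```

```bash
python3 - <<'E'
from h import *
np.set_printoptions(precision=3,suppress=True)
d=np.load("c0.npz");P=d["pb"]
for v in range(158,236,4):
    r=P[v,280:360]; k=(r[:,2]>.065)&(r[:,2]<.13); print(v,r[k][r[k][:,1].argmin()] if k.any() else None, k.sum())
R=np.zeros(P.shape[:2],bool);R[165:230,295:336]=1
Q=P[R&(P[...,2]>.03)&(P[...,2]<.11)];A=np.c_[Q[:,:2],np.ones(len(Q))];c=np.linalg.lstsq(A,Q[:,2],rcond=None)[0]
print(c,np.arctan(np.hypot(*c[:2])),"yaw",np.arctan2(c[0],-c[1]),np.std(A@c-Q[:,2]))
for x in(.5,.57,.65):print(x,"axis y",(.028-c[2]-c[0]*x)/c[1])
B=P[110:150,215:245].reshape(-1,3);B=B[(B[:,2]>.03)&(B[:,2]<.2)];print("bottle",B.min(0),B.max(0))
E
python3 - <<'E'
import cv2
i=cv2.imread("pics/b.png")[145:250,195:360];cv2.imwrite("pics/bc.png",cv2.resize(i,None,fx=4.8,fy=4.8,interpolation=3))
E
```

```text
158 [ 0.655 -0.212  0.09 ] 28
162 [ 0.646 -0.212  0.087] 27
166 [ 0.637 -0.212  0.089] 27
170 [ 0.629 -0.214  0.086] 29
174 [ 0.62  -0.214  0.086] 27
178 [ 0.61  -0.213  0.091] 28
182 [ 0.602 -0.214  0.084] 28
186 [ 0.592 -0.23   0.094] 32
190 [ 0.582 -0.229  0.098] 35
194 [ 0.574 -0.229  0.095] 35
198 [ 0.565 -0.231  0.097] 36
202 [ 0.557 -0.217  0.089] 30
206 [ 0.548 -0.216  0.089] 30
210 [ 0.539 -0.216  0.092] 28
214 [ 0.531 -0.216  0.088] 28
218 [ 0.522 -0.218  0.087] 28
222 [ 0.513 -0.218  0.089] 27
226 [ 0.505 -0.218  0.087] 29
230 [ 0.496 -0.217  0.089] 27
234 [ 0.488 -0.22   0.087] 28
[ 0.02  -0.431 -0.015] 0.4072885275249653 yaw 0.04596861317379164 0.0021735148688946395
0.5 axis y -0.07572744888602494
0.57 axis y -0.07250737751895965
0.65 axis y -0.06882729595659934
bottle [0.697 0.    0.03 ] [0.752 0.056 0.137]
```

View pics/bc.png

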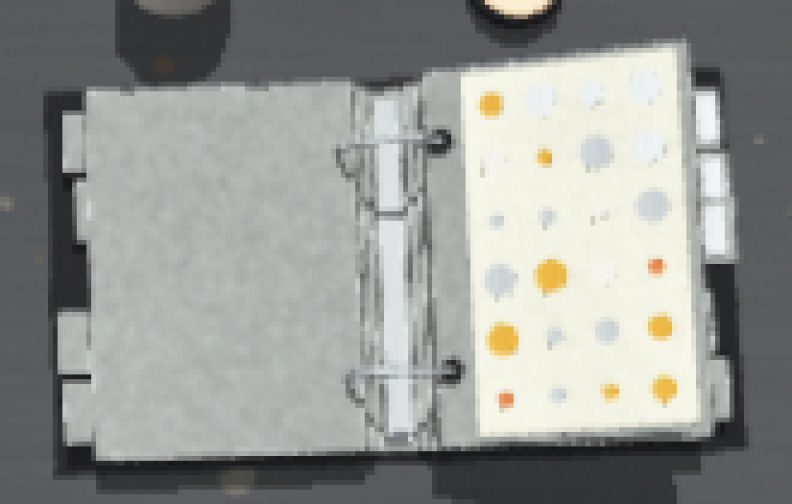

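The crop shows the topmost leaf's tab at crop pixels (717,230), which measures x 0.564–0.594, y −0.230, z 0.097. That agrees with a 164 mm radius at 0.41 rad. The spine yaw is about +0.046. I'll approach just outside the tab with the fingers shut.

Emit:
step_arm(delta_pos=[[1, 0.85, 0], [1, 0.85, 0], [1, 0.85, 0], [1, 0.85, 0], [1, 0.85, 0], [1, 0.85, 0], [1, 0.85, 0], [1, 0.85, 0], [1, 0.85, 0], [1, 0.85, 0], [1, 0.85, 0], [1, 0.85, 0]], turn=[-0.5, -0.5, -0.5, -0.5, -0.5, -0.4, 0, 0, 0, 0, 0, 0], grip=1, newtons=10)

```text
time: 1.3
ee_pos: [0.5394, -0.3216, 0.2222]
eef_rot: [1.0, 0.022, -0.0, -0.0]
ft_force: [0.8, 0.3, -0.5]
width: 0.0025
grip_force: 0.0
```

Emit:
step_arm(delta_pos=[[0.5, 0.5, -0.5], [0.5, 0.5, -1], [0.5, 0.5, -1], [0, 0.4, -1], [0, 0.2, -1], [0, 0.2, -0.9], [0, 0, -0.5], [0, 0, 0]], turn=[0, 0, 0, 0, 0, 0, 0, 0])

```text
time: 2.1
ee_pos: [0.575, -0.2648, 0.0731]
eef_rot: [1.0, 0.022, -0.002, -0.001]
ft_force: [-0.5, -0.5, -0.3]
width: 0.0004
grip_force: 0.0
```

Run:
```python
from h import *
a=camera("scene")
i=a["image"][130:300,130:340,::-1];cv2.imwrite("pics/s1.png",cv2.resize(i,None,fx=3.5,fy=3.5,interpolation=3))
s=read_state();print(s["time"],s["ee_pos"],s["ft_force"],s["joint_positions"])
```

```text
2.15 [ 0.57579317 -0.26541478  0.07472052] [ 0.73453219 -0.70422713  0.84888666] [ 0.55232701  0.48062254 -0.24992701  1.58739023  0.12936812  1.09102432
 -1.25769238]
```

View pics/s1.png

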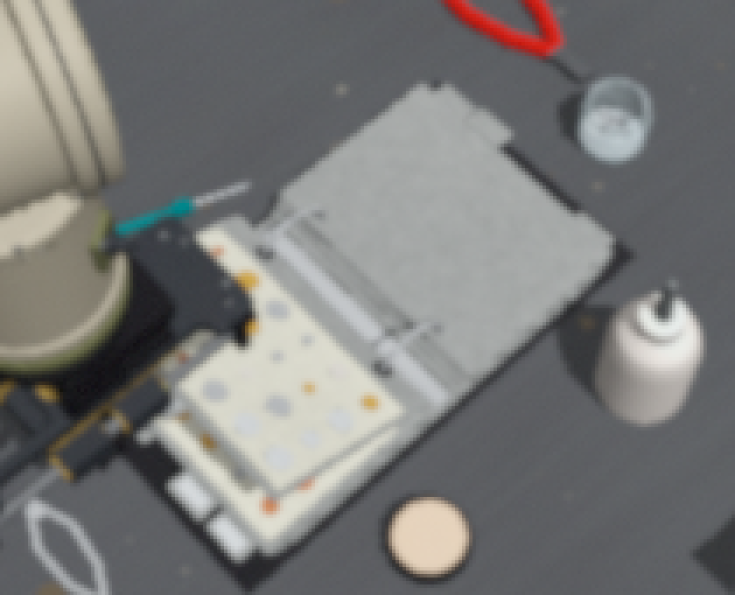

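The fingers, around crop pixels (130,410), stand just outside the tab, and nothing has been disturbed. Next I'll make contact gently and push up.

Emit:
step_arm(delta_pos=[[0.1, 0.3, 0], [0, 0.3, 0], [0, 0.2, 0.1], [0, 0.2, 0.3], [0, 0.2, 0.4], [0, 0.2, 0.4]], turn=[0, 0, 0, 0, 0, 0])

```text
time: 2.75
ee_pos: [0.5787, -0.2301, 0.1063]
eef_rot: [1.0, 0.022, 0.0, 0.0]
ft_force: [0.4, -1.6, -1.4]
width: 0.0005
grip_force: 0.7
```

```bash
cat > look.py <<'E'
from h import *
import sys
np.set_printoptions(precision=3,suppress=True)
b=camera("top");a=camera("scene");s=read_state()
print(s["time"],s["ee_pos"],s["ft_force"])
for n,c,(v0,v1,u0,u1) in (("top",b,(150,245,200,360)),("scene",a,(150,300,140,310))):
    P=pts(c);im=c["image"].astype(int)
    # cream/grey-lit leaf board points above the piles, in strips clear of the hand
    for x0,x1 in((.487,.52),(.60,.625),(.625,.655)):
        m=np.zeros(P.shape[:2],bool);m[v0:v1,u0:u1]=1
        m&=(P[...,0]>x0)&(P[...,0]<x1)&(P[...,2]>.062)&(P[...,2]<.2)&(im.min(2)>90)
        Q=P[m]
        if len(Q)>8:
            t=Q[Q[:,2].argmax()]; l=Q[Q[:,1].argmin()]
            th=np.arctan2(Q[:,2]-.03,-(Q[:,1]-(-.080+.046*(Q[:,0]-.575))))
            print(n,x0,len(Q),"top",t,"theta",np.median(th).round(2))
save(a,sys.argv[1])
E
python3 look.py l1
```

```text
2.85 [ 0.58  -0.23   0.107] [ 0.511 -0.788  0.919]
top 0.487 554 top [ 0.499 -0.207  0.111] theta 0.57
top 0.6 122 top [ 0.607 -0.186  0.192] theta 0.58
top 0.625 417 top [ 0.65  -0.201  0.113] theta 0.57
scene 0.6 651 top [ 0.615 -0.197  0.2  ] theta 0.61
scene 0.625 494 top [ 0.643 -0.205  0.116] theta 0.6
```

Emit:
step_arm(delta_pos=[[0, 0.25, 0.32], [0, 0.25, 0.32], [0, 0.34, 0.32], [0, 0.34, 0.32], [0, 0.38, 0.28], [0, 0.38, 0.28], [0, 0.44, 0.2], [0, 0.44, 0.2], [0, 0.46, 0.14], [0, 0.46, 0.14]], turn=[0, 0, 0, 0, 0, 0, 0, 0, 0, 0])

```text
time: 3.85
ee_pos: [0.5785, -0.1352, 0.1681]
eef_rot: [1.0, 0.022, -0.0, -0.0]
ft_force: [-0.8, -1.8, 0.5]
width: 0.0004
grip_force: 0.9
```

```bash
python3 look.py l2
```

```text
3.95 [ 0.579 -0.134  0.168] [0.117 0.616 0.129]
top 0.487 256 top [ 0.496 -0.12   0.17 ] theta 1.32
top 0.625 57 top [ 0.655 -0.112  0.162] theta 1.32
scene 0.6 45 top [ 0.613 -0.119  0.178] theta 1.3
scene 0.625 54 top [ 0.648 -0.117  0.178] theta 1.29
```

View pics/l2.png

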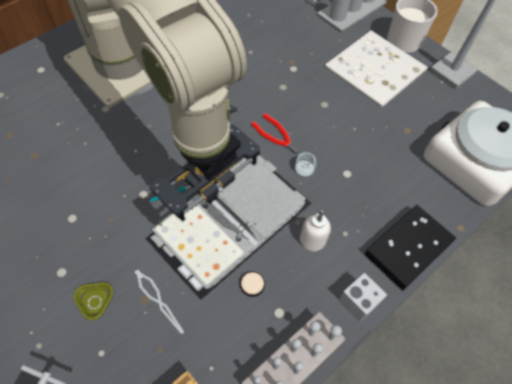

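Emit:
step_arm(delta_pos=[[0, 0.44, 0.02], [0, 0.44, 0.02], [0, 0.44, 0.02], [0, 0.44, 0.02], [0, 0.54, -0.18], [0, 0.54, -0.18], [0, 0.46, -0.26], [0, 0.46, -0.26], [0, 0.46, -0.26], [0, 0.46, -0.26]], turn=[0, 0, 0, 0, 0, 0, 0, 0, 0, 0])

```text
time: 4.95
ee_pos: [0.5784, -0.0187, 0.1342]
eef_rot: [1.0, 0.022, -0.0, 0.0]
ft_force: [0.0, -1.7, 1.2]
width: 0.0003
grip_force: 0.5
```

```bash
python3 look.py l3
```

```text
5.05 [ 0.578 -0.017  0.134] [ 0.044  0.706 -0.35 ]
scene 0.487 54 top [ 0.494 -0.058  0.074] theta 2.09
scene 0.6 535 top [0.614 0.004 0.155] theta 2.15
scene 0.625 662 top [0.653 0.004 0.153] theta 2.15
```

Emit:
step_arm(delta_pos=[[0, 0.38, -0.36], [0, 0.38, -0.36], [0, 0.3, -0.42], [0, 0.3, -0.42], [0, 0.24, -0.46], [0, 0.24, -0.46], [0, 0.12, -0.44], [0, 0.12, -0.44], [0, 0, -0.2], [0, 0, -0.2]], turn=[0, 0, 0, 0, 0, 0, 0, 0, 0, 0])

```text
time: 6.05
ee_pos: [0.5787, 0.0323, 0.0406]
eef_rot: [1.0, 0.022, -0.0, -0.0]
ft_force: [0.0, 0.3, 1.2]
width: 0.0006
grip_force: 0.4
```

Emit:
step_arm(delta_pos=[[0, 0, -0.12], [0, 0, -0.12]], turn=[0, 0])

```text
time: 6.25
ee_pos: [0.5789, 0.0322, 0.0351]
eef_rot: [1.0, 0.022, 0.0, 0.0]
ft_force: [-1.1, 0.1, 0.9]
width: 0.0005
grip_force: 0.4
```

Emit:
step_arm(delta_pos=[[0, 0, -0.1], [0, 0, -0.1], [0, 0, -0.1]], turn=[0, 0, 0])

```text
time: 6.55
ee_pos: [0.5793, 0.0322, 0.031]
eef_rot: [1.0, 0.022, 0.0, 0.001]
ft_force: [-23.2, -2.3, 56.0]
width: 0.0005
grip_force: 28.4
```

The leaf is bottomed on the pile. I'll back straight off and draw clear.

Emit:
step_arm(delta_pos=[[0, 0, 0.3], [0, 0, 0.5], [0, 0, 1], [0, 0, 1], [0, -0.3, 1], [0, -0.6, 1], [0, -1, 0.7], [-0.5, -1, 0.5], [-1, -1, 0.5], [-1, -1, 0], [-1, -1, 0], [-1, -1, 0]], turn=[0, 0, 0, 0, 0, 0, 0, 0, 0, 0, 0, 0])

```text
time: 7.75
ee_pos: [0.4651, -0.1412, 0.1906]
eef_rot: [1.0, 0.022, 0.0, 0.0]
ft_force: [0.0, -0.4, -0.3]
width: 0.0008
grip_force: 0.0
```

Emit:
step_arm(delta_pos=[[-1, -1, 0], [-1, -1, 0], [-1, -1, 0], [0, -1, 0], [0, -1, 0], [0, -1, 0], [0, 0, 0]], turn=[0, 0, 0, 0, 0, 0, 0])

```text
time: 8.45
ee_pos: [0.3903, -0.2933, 0.1903]
eef_rot: [1.0, 0.02, 0.0, 0.001]
ft_force: [-0.4, -0.2, -0.2]
width: 0.0004
grip_force: 0.0
```

Run:
```python
from h import *
np.set_printoptions(precision=4,suppress=True)
a=camera("scene");b=camera("top");P=pts(b);P0=np.load("c0.npz")["pb"]
s=read_state();print(s["time"],s["ee_pos"],s["ft_force"])
for v in(175,200,225):
    print([ (P[v,u]-[0,0,0]).round(3).tolist() for u in (215,225,240,255)], P0[v,[215,225,240,255],2], "right",P[v,[300,315,330],2])
def outline(P,im): # left pile edge & bench things
    return None
i=b["image"][100:290,150:450,::-1];cv2.imwrite("pics/f.png",cv2.resize(i,None,fx=2.6,fy=2.6,interpolation=3))
```

```text
8.55 [ 0.3911 -0.2902  0.1902] [0.1406 0.0554 0.0695]
[[0.626, 0.062, 0.033], [0.627, 0.039, 0.028], [0.627, 0.005, 0.031], [0.627, -0.03, 0.03]] [0.0235 0.0261 0.0256 0.0233] right [0.0247 0.0251 0.0261]
[[0.569, 0.062, 0.027], [0.568, 0.039, 0.034], [0.569, 0.004, 0.03], [0.569, -0.03, 0.031]] [0.0272 0.0226 0.0225 0.0265] right [0.0299 0.0234 0.0249]
[[0.51, 0.061, 0.035], [0.511, 0.038, 0.03], [0.511, 0.004, 0.03], [0.511, -0.03, 0.033]] [0.0265 0.0237 0.0266 0.0262] right [0.0266 0.0241 0.0263]
```

View pics/f.png

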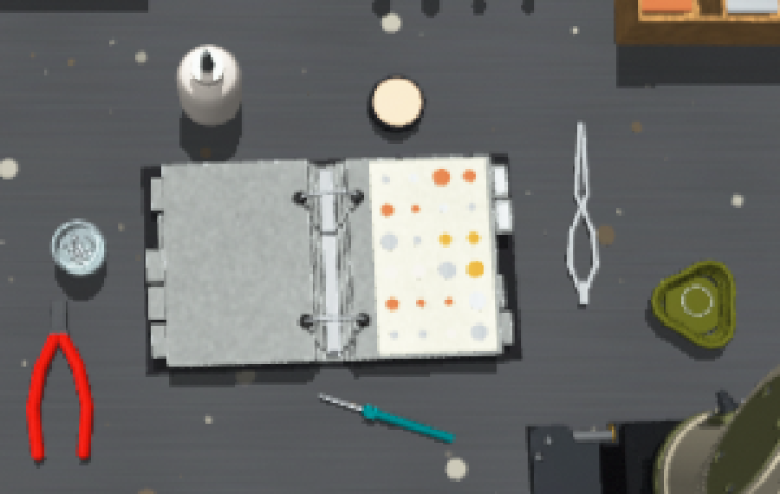

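The final picture shows the turned leaf flat on the left pile, level at about 31 mm near the spine and near its edge. The next leaf is down on the right, the book and bench things look unmoved, and the hand is clear at the lower right.

```bash
python3 -c "
from bench import *
print(close_job())"
```

```text
the job is handed in; nothing more can be done
None
```

The leaf was pushed over and, in the last camera check, lay flat on the left-hand pile with the next leaf still down, nothing visibly moved and the hand clear; the final press reached about 56 N on the fingers, and the job was handed in at about 8.5 s with no verdict returned.

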